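# Prove the breaker and put the clinic's handsets on charge

## Task

The clinic's handsets are to go on charge: first, while they all still stand in the wooden sorter, prove the earth-leakage breaker on the supply box by pressing its test button so that the lever drops, and lift the lever until it latches up again. Clear every pill tub off the charging stand and leave it standing upright on the cork mat, and gently lean each handset on the charging stand, one to a marked spot, its bottom edge on the ledge, its back against the raked rest and its screen facing out. Leave the other things on the table where they are.

Things in the scene. Friction and masses are not known exactly. Their poses are not given: they have to be found in the camera images.
- charger: White charging stand, fixed. Ledge plate 5 mm thick, x -56 to +60 mm, 360 mm long (y); no lip. A rest 8 mm thick, 95 mm up its slope, raked back 20 deg towards -x: its front face meets the ledge top (z = 5) along x = -12 mm and ends at x = -44, z = 94 mm. Origin: centre of the underside; +x out of the open front (screens face +x), y along it, z up.
- spot0 (a point): Charging spot, one of four 88 mm apart along the stand, each marked by a ring on the rest: this point is on the ledge top at the foot line of the rest, in the middle of the spot; axes as the stand's. A handset stands here with its bottom edge on the ledge, its width centred within about 20 mm.
- spot1 (a point): Charging spot, one of four 88 mm apart along the stand, each marked by a ring on the rest: this point is on the ledge top at the foot line of the rest, in the middle of the spot; axes as the stand's. A handset stands here with its bottom edge on the ledge, its width centred within about 20 mm.
- spot2 (a point): Charging spot, one of four 88 mm apart along the stand, each marked by a ring on the rest: this point is on the ledge top at the foot line of the rest, in the middle of the spot; axes as the stand's. A handset stands here with its bottom edge on the ledge, its width centred within about 20 mm.
- spot3 (a point): Charging spot, one of four 88 mm apart along the stand, each marked by a ring on the rest: this point is on the ledge top at the foot line of the rest, in the middle of the spot; axes as the stand's. A handset stands here with its bottom edge on the ledge, its width centred within about 20 mm.
- sorter: Plywood sorter, fixed: base 174 x 96 mm, 10 mm thick, three slots across it at x = -66, 0, +66 mm, each 17 mm wide between two walls 5 mm thick (x) and 86 mm long (y) that end 70 mm above the table. Origin: centre of the underside. Handsets stand on the base, 10 mm above the table, one to a slot at most.
- handset1: Handset, like the others or absent (None): dark slab 160 mm tall, 74 wide, 13 thick, 0.2 kg, glass screen on one face; gripped near an end it can swing if moved fast. Origin: centre of its bottom end face. Own z up its length, y across its width, x out of the screen (screen at x = +6.5 mm, back at -6.5 mm). Starts upright in a slot of the sorter, screen to the sorter's +x.
- handset2: Handset, like the others or absent (None): dark slab 160 mm tall, 74 wide, 13 thick, 0.2 kg, glass screen on one face; gripped near an end it can swing if moved fast. Origin: centre of its bottom end face. Own z up its length, y across its width, x out of the screen (screen at x = +6.5 mm, back at -6.5 mm). Starts upright in a slot of the sorter, screen to the sorter's +x.
- handset3: Handset, like the others or absent (None): dark slab 160 mm tall, 74 wide, 13 thick, 0.2 kg, glass screen on one face; gripped near an end it can swing if moved fast. Origin: centre of its bottom end face. Own z up its length, y across its width, x out of the screen (screen at x = +6.5 mm, back at -6.5 mm). Starts upright in a slot of the sorter, screen to the sorter's +x.
- breaker_box: Portable supply box, fixed: grey wedge 200 mm deep (x), 160 wide (y), 45 high at the front (-x), 160 at the back; its face slopes 30 deg: face normal (-0.5, 0, 0.866), up-slope (0.866, 0, 0.5) in its axes. A pale breaker block, 132 mm along the slope, 78 wide, stands 30 mm out of the middle of the face and carries lever and button. Origin: centre of the underside.
- lever (a joint): Breaker lever, hinged across the slope (rad): about 0 up and latched (handle leans 25 deg up-slope from the face normal), 0.87 dropped (25 deg down-slope). Push it past -0.03 (stop at -0.10) to latch; it then springs back to +0.02. A spring draws it down; lifting takes up to 6 N at its end. Latched, it does not yield to pulling: only the test button drops it.
- lever_tip (a point): Middle of the end of the breaker lever's handle: 48 mm from its axle; the handle is black, 24 mm wide (y), 9 mm thick, and sticks out 35 mm over the breaker block.
- lever_axle (a point): Middle of the lever's hinge axle, 8 mm under the breaker block's front surface; axes as the box's.
- test_button (a joint): Test button, travel in m: 0 out, 0.008 fully pressed in (along the inward face normal). It springs back, takes 1 to 4 N, and trips the lever at about 0.006; it dips by itself while the lever is lifted past the catch.
- test_button_top (a point): Centre of the test button's top: black, round, 18 mm across, standing 12 mm out of the breaker block's front surface, down-slope from the lever (61 mm down-slope and 18 mm to +y of the axle).
- mat: Cork dispensing mat, fixed: 130 mm (x) by 300 mm (y), 3 mm thick. Origin: centre of the underside. All tubs present have room on it side by side along y.
- jar1: White pill tub with a screw lid, like the others or absent (None): a squat upright cylinder 62 mm across and 55 mm tall, 0.08 to 0.2 kg. Origin: centre of its underside, z up. At the start it stands on the ledge of the charging stand.
- jar2: White pill tub with a screw lid, like the others or absent (None): a squat upright cylinder 62 mm across and 55 mm tall, 0.08 to 0.2 kg. Origin: centre of its underside, z up. At the start it stands on the ledge of the charging stand.
- jar3: White pill tub with a screw lid, like the others or absent (None): a squat upright cylinder 62 mm across and 55 mm tall, 0.08 to 0.2 kg. Origin: centre of its underside, z up. At the start it stands on the ledge of the charging stand.
- calculator: Desk calculator, 150 x 105 x 22 mm, a bystander: leave it alone (it may not be shifted by more than 30 mm)
- tape_roll: Roll of white tape lying flat, 100 mm across, 24 mm high, a bystander: leave it alone (it may not be shifted by more than 30 mm)
- amber_bottle: Brown glass medicine bottle, 54 mm across, 105 mm tall, a bystander: leave it alone (it may not be shifted by more than 30 mm)
Not all that is in view belongs to the job. Several things have the shape of the sorter; the one meant has the colours described above.

How it is judged:
By the outcome, as a careful person would: the job done as asked, in the order asked, and still so for the second after the job is handed in, with the robot touching nothing.
Of handset1, handset2, handset3 only 2 to 3 are there at a start; the rules pass over those that are not, and their reading is None.
Of jar1, jar2, jar3 only 2 to 3 are there at a start; the rules pass over those that are not, and their reading is None.
At some moment in a run one of jar1, jar2, jar3 may be knocked a few centimetres aside while the robot is not near it.
It also fails if it takes over 210 s, if anything falls off the work surface, if the arm or the gripper's body presses on something with over 40 N, if the wrist force passes 120 N, or if a joint passes its speed limit or range.

## Robot

A 6-joint arm with a two-finger parallel gripper is mounted at the origin on the work surface. World frame = base frame: x ahead of the robot, y to its left, z up, the work surface at z = 0. Lengths are in m, angles in degrees, forces in N, time in s.
With the tool pointing down it reaches from about 0.375 to 0.9 m from the base axis. Payload 3.1 kg.
Tool frame: the origin (TCP) lies at the very end of the fingers, on their centre line; the grasp point (between the pads) lies 19 mm behind it; z points along the fingers, y is the direction in which the jaws open and shut (so a half turn about z gives the same grasp; the last joint's range is limited). The gripper opens to 87 mm and grips with 3 to 60 N. Pads are 19 mm wide; open, the fingers measure 117 mm over their backs; the gripper's body (75 mm by 190 mm) begins 51 mm behind the grasp point.
Start: joints at [64.716, 30.224, 82.088, -0, 67.689, -10.227], TCP at [0.162, 0.604, 0.223] pointing down, gripper open.
Joint ranges: [-176.69, 176.69], [-43.24, 126.21], [12.49, 139.97], [-82, 262], [0, 151.66], [-163.58, 163.58]. Speed limits (degrees/s): [159.86, 159.86, 180, 180, 180, 180].

## Interface

Orientations are given as a 3x3 rotation matrix whose columns are the frame's x, y, z axes.
In Python, from rig import bot gives the robot as it stands. The module is installed in compiled form; this text tells all that it offers.
- The arm moves only by the tool play_rows, never from a script. Its argument "targets" is a list of rows, each a list of 7 numbers: the closure, from 0 (fully open) to 1 (shut), then the shift along the world's x, y, z in m, then the turn, a rotation vector about the world's x, y, z in rad. A call has 1 to 12 rows; each row shifts and turns the commanded pose from where the row before left it; what a row does not reach is not made up. A row lasts 1/8 s, in which the tool goes at most 62.5 mm and 10.7 degrees, less where a joint would pass 70% of its speed; a pose out of reach is approached as far as the arm can. A call with a gripper value outside its range is refused whole. The fingers move at their own pace and stop on an object; the grip force is fixed at half the most. Time passes only in rows, so rows that do not move let the fingers close. It gives the time, the measured TCP pose, the force and the opening at its end, in the units of the state.
- bot.read_state(): the state, without advancing time (a new reading comes with each control period).
- bot.capture(name): name is "scene" or "top" or "wrist"; returns the picture (384x512x3 uint8, blue, green, red); there is no depth.
- bot.get_calibration(name): a dict with "fx", "fy", "cx", "cy" (pixels), "R" (3x3) and "t" (3): a world point X has camera coordinates R X + t. Camera axes: x right, y down, z forward; pixel columns grow to the right and rows downward; lengths in m; the calibration is good to about 2 mm. The wrist camera is an equidistant fisheye: a pixel r from the principal point sees the ray r / f radians off the axis. A picture is of the moment at which its call begins: read the wrist's pose just before it. get_calibration takes no time and is no camera call; for the wrist camera it gives the pose at the moment of the call.
- bot.hand_in(): hands the job in, once; it reports no verdict.
The state is a dict: "time_s": time; "joint_positions": joint angles; "qvel": joint speeds; "tau": joint torques, N m; "position": TCP position; "tcp_rot": TCP orientation; "force": force on the tool from outside, world axes, zero at the start; "moment": the same for the moment, N m; "opening": opening from 0.0 (shut) to 1.0 (fully open).
Only numpy, scipy, OpenCV 4.12 (cv2) and the standard library are available. Lean on these libraries where they do the work, as an engineer would, in place of code of your own. Each camera call takes 0.05 s, during which the arm holds its last target. There are 200 camera calls.

## Working session

There is one attempt and no reset: what is moved stays moved. The work goes in short steps, Python scripts to look and compute and a tool call to move; the robot and the scene stay as the last step left them, time stands still between calls to the robot, and variables do not carry over. Pictures are saved under pics/ and viewed, about 12 in all and at most 16, crops included, and the job is handed in when it is done.

Besides the shell and the picture viewer there is one more tool, called after "Call:" as name([rows], argument=value, ...), one row to a line, values as JSON. play_rows: Moves the arm, as the interface text tells. Its arguments: {"type":"object","properties":{"targets":{"type":"array","items":{"type":"array","items":{"type":"number"}}}},"required":["targets"]}

```bash
mkdir -p pics; python3 - <<'E'
from rig import bot
import cv2
s=bot.read_state();print(s['time_s'],s['position'],s['tcp_rot'],s['opening'])
for n in("scene","top"):
    cv2.imwrite(f"pics/{n}0.png",bot.capture(n))
    c=bot.get_calibration(n);print(n,c)
a=bot.capture("wrist");cv2.imwrite("pics/wrist0.png",a);print(bot.get_calibration("wrist"))
E
```

```text
0.0 [0.1620388  0.60288136 0.22157268] [[-9.65674913e-01  2.59752183e-01 -8.75078363e-04]
 [ 2.59753439e-01  9.65672992e-01 -1.95547197e-03]
 [ 3.37101428e-04 -2.11565483e-03 -9.99997705e-01]] 1.0028697862195823
scene {'fx': 461.3516006529255, 'fy': 461.3516006529255, 'cx': 255.19438946176703, 'cy': 187.32546179863803, 'R': array([[-0.48022972,  0.87697189, -0.01731238],
       [ 0.66228576,  0.34958525, -0.66269731],
       [-0.57511476, -0.32971269, -0.74868722]]), 't': array([ 0.3074875 , -0.20709261,  1.77882385])}
top {'fx': 373.2198164113684, 'fy': 373.2198164113684, 'cx': 258.27970205388874, 'cy': 194.47735424370822, 'R': array([[ 0.02247021, -0.99940518,  0.02616044],
       [-0.99705179, -0.02432225, -0.07277473],
       [ 0.07336772, -0.02444805, -0.99700525]]), 't': array([-0.10165342,  0.47556287,  1.31631662])}
{'fx': 297.3186396354542, 'fy': 297.3186396354542, 'cx': 259.9703500862281, 'cy': 192.81802012947017, 'R': array([[ 0.26054907,  0.965459  , -0.00175952],
       [ 0.93333388, -0.25141237,  0.25628049],
       [ 0.24698594, -0.06841587, -0.96660086]]), 't': array([-0.62417631, -0.03072856,  0.39029583])}
```

View pics/scene0.png

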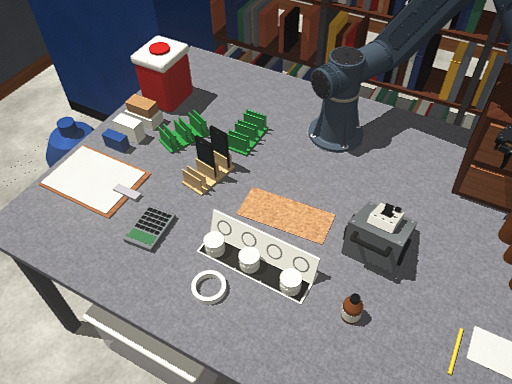

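View pics/top0.png

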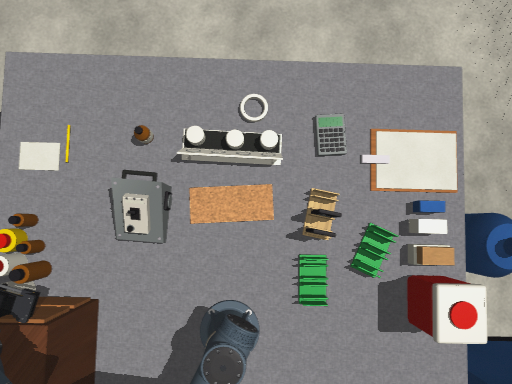

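The scene view shows the charger (205–320, 210–300) with three tubs, two handsets in the wooden sorter near (210,165), and the box near (380,235). The top view shows the same things; next I crop it for measuring.

```bash
python3 - <<'E'
import cv2
a=cv2.imread("pics/top0.png")[90:270,100:350];cv2.imwrite("pics/topc.png",cv2.resize(a,None,fx=3.2,fy=3.2,interpolation=cv2.INTER_CUBIC))
a=cv2.imread("pics/scene0.png")[110:330,170:430];cv2.imwrite("pics/scenec.png",cv2.resize(a,None,fx=3,fy=2.7,interpolation=cv2.INTER_CUBIC) if 0 else cv2.resize(a,None,fx=2.7,fy=2.7,interpolation=cv2.INTER_CUBIC))
E
```

```text
(no output)
```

View pics/topc.png

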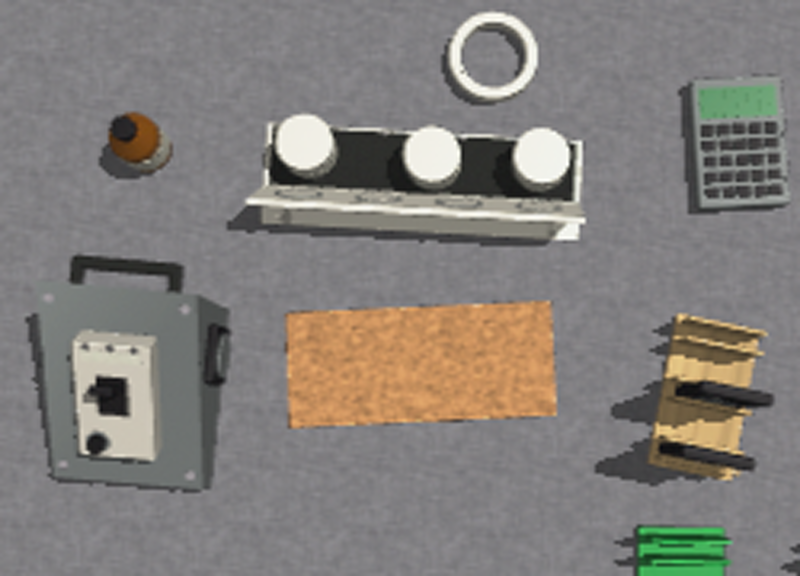

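View pics/scenec.png

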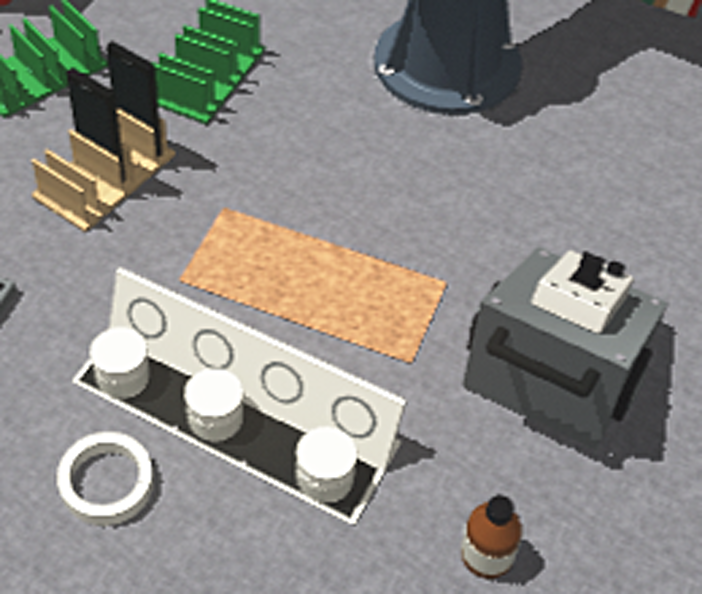

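The crops give all the corner pairs (stand, tub tops at (305,142), (432,155), (541,157) in the top crop; lever at (95,393), button at (96,441)). I triangulate these.

```bash
cat > h.py <<'E'
import numpy as np, cv2
from rig import bot
def ray(n,px,c=None):
    c=c or bot.get_calibration(n); p=np.array([(px[0]-c['cx'])/c['fx'],(px[1]-c['cy'])/c['fy']])
    if n=="wrist":
        r=np.hypot(*p); d=np.array([*(p/r*np.sin(r)),np.cos(r)]) if r>0 else np.array([0,0,1.])
    else: d=np.array([*p,1.])
    R=c['R']; d=R.T@d; return -R.T@c['t'], d/np.linalg.norm(d)
def plane(n,px,z,c=None):
    o,d=ray(n,px,c); return o+d*(z-o[2])/d[2]
def tri(*rs):
    A=sum(np.eye(3)-np.outer(d,d) for o,d in rs); b=sum((np.eye(3)-np.outer(d,d))@o for o,d in rs)
    X=np.linalg.solve(A,b); return X,max(np.linalg.norm((np.eye(3)-np.outer(d,d))@(X-o)) for o,d in rs)
def proj(n,X,c=None):
    c=c or bot.get_calibration(n); q=c['R']@np.asarray(X)+c['t']
    if n=="wrist":
        a=np.arctan2(np.hypot(q[0],q[1]),q[2]); u=q[:2]/np.hypot(q[0],q[1])*a
    else: u=q[:2]/q[2]
    return u*c['fx']+[c['cx'],c['cy']]
T=lambda u,v:((u+.5)/3.2-.5+100,(v+.5)/3.2-.5+90)
S=lambda u,v:((u+.5)/2.7-.5+170,(v+.5)/2.7-.5+110)
E
python3 - <<'E'
from h import *
np.set_printoptions(precision=4,suppress=True)
P={'front+y':((268,123),(355,520)) ,'front2':((580,142),(75,378)),'resttop1':((248,203),(403,402)),'resttop2':((583,215),(118,270)),
'tubA':((305,142),(326,455)),'tubB':((432,155),(214,391)),'tubC':((541,157),(118,350)),
'button':((96,441),(616,268)),'blk1':((77,331),(604,328)),'blk2':((155,336),(537,293)),'blk3':((157,460),(570,250)),
'hs1':((675,386),(129,78)),'hs2':((657,447),(160,72)),'hs1r':((772,399),(69,72)),'hs2r':((753,463),(108,43)),'sortc':((680,316),(87,228)),
'mat1':((287,313),(412,360)),'mat2':((557,414),(223,209))}
for k,(a,b) in P.items():
    X,e=tri(ray('top',T(*a)),ray('scene',S(*b)));print(k,X,round(e,4))
for k,u,z in[('f1',(268,123),.005),('f2',(580,142),.005),('m',(287,313),.003),('m',(552,301),.003),('m',(557,414),.003),('m',(291,428),.003),
 ('sort',(680,316),.01),('sort',(765,332),.07),('sort',(650,462),.01),('sort',(728,478),.01)]: print(k,plane('top',T(*u),z))
E
```

```text
front+y [0.713  0.187  0.0101] 0.0006
front2 [ 0.7019 -0.1687  0.0095] 0.0004
resttop1 [0.6068 0.189  0.0907] 0.0007
resttop2 [ 0.6018 -0.1654  0.0983] 0.0002
tubA [0.6821 0.1371 0.055 ] 0.0
tubB [ 0.6707 -0.0027  0.0599] 0.0003
tubC [ 0.6727 -0.123   0.0585] 0.0014
button [0.3521 0.3303 0.1158] 0.0008
blk1 [0.462  0.3449 0.1461] 0.0009
blk2 [0.4576 0.2674 0.1529] 0.0031
blk3 [0.333  0.2741 0.0949] 0.0018
hs1 [ 0.4203 -0.2498  0.2086] 0.0026
hs2 [ 0.3625 -0.241   0.175 ] 0.0055
hs1r [ 0.4097 -0.3508  0.1676] 0.0005
hs2r [ 0.3466 -0.332   0.1733] 0.0007
sortc [ 0.5046 -0.2839  0.0073] 0.0019
mat1 [0.4975 0.1587 0.0069] 0.0011
mat2 [ 0.3914 -0.1483  0.0017] 0.0004
f1 [0.7145 0.1873 0.005 ]
f2 [ 0.7028 -0.1687  0.005 ]
m [0.4982 0.1583 0.003 ]
m [ 0.5193 -0.1404  0.003 ]
m [ 0.3916 -0.1485  0.003 ]
m [0.3692 0.1492 0.003 ]
sort [ 0.5052 -0.2851  0.01  ]
sort [ 0.4845 -0.3674  0.07  ]
sort [ 0.3403 -0.2534  0.01  ]
sort [ 0.3243 -0.3413  0.01  ]
```

```bash
cat >> h.py <<'E'
from scipy.spatial.transform import Rotation as Ro
def Rt(zd,yd):
    z=np.array(zd,float);z/=np.linalg.norm(z);y=np.array(yd,float);y-=z*(y@z);y/=np.linalg.norm(y);return np.column_stack([np.cross(y,z),y,z])
def plan(p,R=None,g=None):
    s=bot.read_state();dp=np.array(p)-s['position'];R=s['tcp_rot'] if R is None else R
    rv=Ro.from_matrix(R@s['tcp_rot'].T).as_rotvec()
    n=int(max(np.ceil(np.linalg.norm(dp)/.06),np.ceil(np.degrees(np.linalg.norm(rv))/10),1))
    print('t',round(s['time_s'],2),'pos',s['position'].round(4),'d',dp.round(4),'rv',rv.round(4),'n',n,'per',(dp/n).round(4),(rv/n).round(4),'j',np.round(s['joint_positions']),'f',np.round(s['force'],1))
E
python3 - <<'E'
from h import *
s=bot.read_state();c=bot.get_calibration('wrist');o=-c['R'].T@c['t']
print('cam in tool',s['tcp_rot'].T@(o-s['position']), s['tcp_rot'].T@c['R'].T)
plan([.312,.333,.19],Rt([.499,-.028,-.866],[.0558,.998,0]))
E
```

```text
cam in tool [ 0.06974019  0.00020499 -0.16223592] [[-7.75507744e-04 -9.66523641e-01 -2.56576400e-01]
 [ 9.99999698e-01 -7.34226985e-04 -2.56686784e-04]
 [ 5.97085284e-05 -2.56576522e-01  9.66523918e-01]]
t 0.15 pos [0.1621 0.603  0.2218] d [ 0.1499 -0.27   -0.0318] rv [-0.0817 -0.5183  0.2026] n 6 per [ 0.025  -0.045  -0.0053] [-0.0136 -0.0864  0.0338] j [ 65.  30.  82.   0.  68. -10.] f [-0.4  0.6 -0.5]
```

Call:
play_rows([
  [1, 0.025, -0.045, -0.0053, -0.0136, -0.0864, 0.0338],
  [1, 0.025, -0.045, -0.0053, -0.0136, -0.0864, 0.0338],
  [1, 0.025, -0.045, -0.0053, -0.0136, -0.0864, 0.0338],
  [1, 0.025, -0.045, -0.0053, -0.0136, -0.0864, 0.0338],
  [1, 0.025, -0.045, -0.0053, -0.0136, -0.0864, 0.0338],
  [1, 0.025, -0.045, -0.0053, -0.0136, -0.0864, 0.0338],
  [1, 0, 0, 0, 0, 0, 0],
  [1, 0, 0, 0, 0, 0, 0],
])

```text
time_s: 1.15
position: [0.3129, 0.3345, 0.1911]
tcp_rot: [[-0.864, 0.055, 0.5], [0.05, 0.998, -0.025], [-0.5, 0.003, -0.866]]
force: [1.3, -0.1, 0.2]
opening: 0.169
```

```bash
python3 - <<'E'
from h import *
plan([.312,.333,.19],Rt([.499,-.028,-.866],[.0558,.998,0]))
a=bot.capture('wrist');cv2.imwrite('pics/w1.png',cv2.resize(a,None,fx=1.5,fy=1.5))
import pickle;pickle.dump(bot.get_calibration('wrist'),open('w1.pkl','wb'))
E
```

```text
t 1.15 pos [0.3129 0.3345 0.1911] d [-0.0009 -0.0015 -0.0011] rv [-0.0034  0.0008 -0.0004] n 1 per [-0.0009 -0.0015 -0.0011] [-0.0034  0.0008 -0.0004] j [ 48.  19. 120. -51.  30.   4.] f [ 1.3 -0.1  0.2]
```

View pics/w1.png

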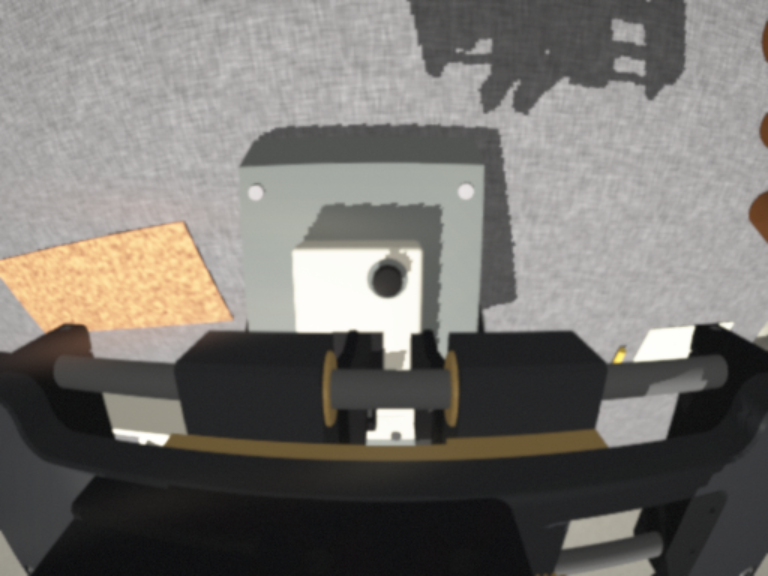

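The button shows at (387,279) in the 1.5x wrist view, 18 mm to +y of the block's middle as given, with the block's edges square to the image.

```bash
python3 - <<'E'
from h import *;import pickle
c=pickle.load(open('w1.pkl','rb'));np.set_printoptions(precision=4,suppress=True)
w=ray('wrist',(387/1.5-.17,279/1.5-.17),c)
B,e=tri(w,ray('top',T(96,441)));print('B w+top',B,e);B,e=tri(w,ray('scene',S(616,268)));print('w+sc',B,e)
B,e=tri(w,ray('scene',S(616,268)),ray('top',T(96,441)));print(B,e)
print('block corners low', *[ray('wrist',(u/1.5,v/1.5),c)[0]+.236*ray('wrist',(u/1.5,v/1.5),c)[1] for u,v in((293,243),(421,241))])
d=bot.read_state();R=d['tcp_rot'];v=R.T@(B-d['position']);print('button in tool',v)
n=np.array([-.499,.028,.866])
plan(B+.015*n,Rt(-n,[.0558,.998,0]))
E
```

```text
B w+top [0.3521 0.3318 0.107 ] 0.0004287097264978374
w+sc [0.3477 0.3312 0.1114] 0.0004701854933883446
[0.3499 0.3311 0.1113] 0.0024170804172483876
block corners low [0.3135 0.2845 0.117 ] [0.3198 0.3515 0.113 ]
button in tool [ 0.0081 -0.0023  0.0878]
t 1.2 pos [0.3131 0.3351 0.1913] d [ 0.0293 -0.0036 -0.0671] rv [-0.004   0.0016 -0.0011] n 2 per [ 0.0147 -0.0018 -0.0335] [-0.002   0.0008 -0.0005] j [ 48.  19. 120. -51.  30.   4.] f [1.1 0.5 0.7]
```

Call:
play_rows([
  [1, 0.0147, -0.002, -0.0335, -0.002, 0, 0],
  [1, 0.0147, -0.002, -0.0335, -0.002, 0, 0],
  [1, 0.002, 0, -0.0034, 0, 0, 0],
  [1, 0.002, 0, -0.0034, 0, 0, 0],
  [1, 0, 0, 0, 0, 0, 0],
])

```text
time_s: 1.82
position: [0.3459, 0.3303, 0.1179]
tcp_rot: [[-0.864, 0.054, 0.501], [0.046, 0.999, -0.028], [-0.502, -0.001, -0.865]]
force: [-0.4, -0.3, 0.3]
opening: 0.002
```

Call:
play_rows([
  [1, 0.001, 0, -0.0017, 0, 0, 0],
  [1, 0.001, 0, -0.0017, 0, 0, 0],
  [1, 0.001, 0, -0.0017, 0, 0, 0],
  [1, 0, 0, 0, 0, 0, 0],
])

```text
time_s: 2.33
position: [0.3491, 0.3299, 0.1121]
tcp_rot: [[-0.864, 0.055, 0.5], [0.046, 0.999, -0.029], [-0.501, -0.002, -0.865]]
force: [-0.7, 2.1, 3.5]
opening: 0.009
```

Call:
play_rows([
  [1, 0.001, 0, -0.0017, 0, 0, 0],
  [1, 0.001, 0, -0.0017, 0, 0, 0],
  [1, 0, 0, 0, 0, 0, 0],
])

```text
time_s: 2.7
position: [0.3508, 0.3298, 0.1092]
tcp_rot: [[-0.864, 0.054, 0.501], [0.046, 0.999, -0.029], [-0.502, -0.002, -0.865]]
force: [-4.3, 0.8, 10.1]
opening: 0.005
```

Call:
play_rows([
  [1, 0.001, 0, -0.0017, 0, 0, 0],
  [1, 0.001, 0, -0.0017, 0, 0, 0],
  [1, 0, 0, 0, 0, 0, 0],
])

```text
time_s: 3.08
position: [0.3511, 0.3297, 0.1086]
tcp_rot: [[-0.863, 0.051, 0.503], [0.044, 0.999, -0.026], [-0.504, -0.0, -0.864]]
force: [-20.9, 2.0, 41.5]
opening: 0.006
```

Call:
play_rows([
  [1, -0.004, 0, 0.0068, 0, 0, 0],
  [1, -0.025, 0, 0.0433, 0, 0, 0],
  [1, -0.025, 0, 0.0433, 0, 0, 0],
  [1, 0, 0, 0, 0, 0, 0],
])

```text
time_s: 3.58
position: [0.2987, 0.33, 0.1997]
tcp_rot: [[-0.863, 0.054, 0.502], [0.047, 0.999, -0.026], [-0.503, 0.001, -0.864]]
force: [0.8, 0.7, -0.4]
opening: 0.003
```

```bash
python3 - <<'E'
from h import *
import pickle
c=bot.get_calibration('wrist');a=bot.capture('wrist');b=bot.capture('top');s=bot.capture('scene')
pickle.dump(c,open('w2.pkl','wb'))
f=lambda i:cv2.resize(i,(400,400),interpolation=cv2.INTER_CUBIC)
cv2.imwrite('pics/w2.png',np.hstack([f(b[185:245,105:165]),f(s[190:250,350:410])]))
n=np.array([-.499,.028,.866]);u=np.array([.865,-.048,.5]);y=np.array([.0558,.998,0])
B=np.array([.3475,.330,.1155])
ax=B-.020*n+.061*u-.018*y
tip=ax+.048*(np.cos(.436)*n-np.sin(.436)*u);tipu=ax+.048*(np.cos(.436)*n+np.sin(.436)*u)
print(ax,tip,tipu)
for t in (tip,tipu): print((proj('top',t)-[105,185])*400/60,(proj('scene',t)-[350,190])*400/60+[400,0])
E
```

```text
[0.4092406 0.308548  0.12868  ] [0.36999475 0.31073928 0.15622363] [0.40506396 0.30879325 0.17649485]
[178.91500612 248.15557157] [680.67308642  80.49728266]
[173.14459929 173.06117766] [660.51013798 104.46035308]
```

View pics/w2.png

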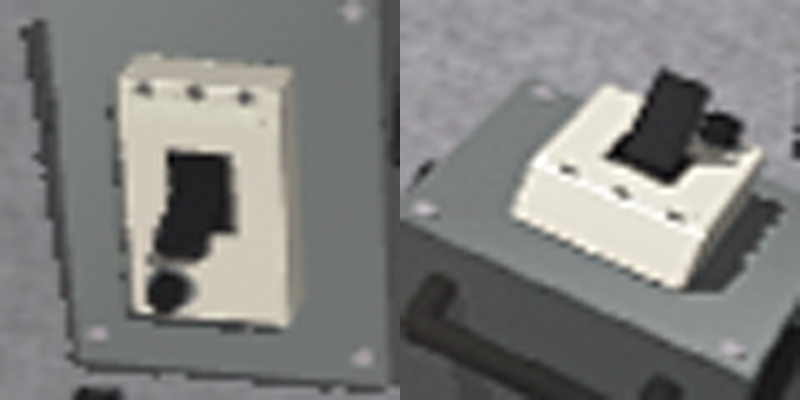

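The lever has dropped: its tip is at (182,248) in the left panel and (685,80) in the right, where it was predicted. Next I move below it and lift.

```bash
python3 - <<'E'
from h import *
n=np.array([-.499,.028,.866]);u=np.array([.865,-.048,.5]);y=np.array([.0558,.998,0]);ax=np.array([.4092,.3085,.1287])
R=Rt(-n,y)
P0=ax+.030*n-.046*u-.003*y
print(P0); plan(P0+.04*n,R); print('down',-.04*n,'per 8mm up',.008*u,'n/10mm',.01*n)
E
```

```text
[0.3542726 0.308554  0.13168  ]
t 3.73 pos [0.2995 0.3291 0.1968] d [ 0.0348 -0.0194 -0.0304] rv [ 0.004   0.0003 -0.0007] n 1 per [ 0.0348 -0.0194 -0.0304] [ 0.004   0.0003 -0.0007] j [ 49.  18. 121. -50.  31.   4.] f [-0.8 -0.2 -0.2]
down [ 0.01996 -0.00112 -0.03464] per 8mm up [ 0.00692  -0.000384  0.004   ] n/10mm [-0.00499  0.00028  0.00866]
```

Call:
play_rows([
  [1, 0.0348, -0.0194, -0.0304, 0.004, 0, 0],
  [1, 0.01, -0.0006, -0.0173, 0, 0, 0],
  [1, 0.01, -0.0006, -0.0173, 0, 0, 0],
  [1, 0, 0, 0, 0, 0, 0],
])

```text
time_s: 4.22
position: [0.3544, 0.3075, 0.1297]
tcp_rot: [[-0.867, 0.057, 0.496], [0.048, 0.998, -0.031], [-0.497, -0.003, -0.868]]
force: [-0.3, -0.1, 0.2]
opening: 0.007
```

Call:
play_rows([
  [1, 0.007, -0.0004, 0.004, 0, 0, 0],
  [1, 0.007, -0.0004, 0.004, 0, 0, 0],
  [1, 0.007, -0.0004, 0.004, 0, 0, 0],
  [1, 0, 0, 0, 0, 0, 0],
])

```text
time_s: 4.72
position: [0.3746, 0.3071, 0.1442]
tcp_rot: [[-0.865, 0.056, 0.499], [0.049, 0.998, -0.027], [-0.499, 0.001, -0.866]]
force: [-1.3, -0.0, 0.0]
opening: 0.005
```

Call:
play_rows([
  [1, 0.0052, -0.0003, 0.003, 0, 0, 0],
  [1, 0.0052, -0.0003, 0.003, 0, 0, 0],
  [1, 0.0052, -0.0003, 0.003, 0, 0, 0],
  [1, 0, 0, 0, 0, 0, 0],
])

```text
time_s: 5.22
position: [0.3898, 0.3061, 0.1529]
tcp_rot: [[-0.865, 0.056, 0.498], [0.048, 0.998, -0.028], [-0.499, 0.0, -0.867]]
force: [-2.7, -0.3, -1.6]
opening: 0.004
```

Call:
play_rows([
  [1, 0.0026, -0.0001, 0.0015, 0, 0, 0],
  [1, 0.0026, -0.0001, 0.0015, 0, 0, 0],
  [1, 0, 0, 0, 0, 0, 0],
])

```text
time_s: 5.6
position: [0.3949, 0.3062, 0.1558]
tcp_rot: [[-0.865, 0.055, 0.498], [0.048, 0.998, -0.027], [-0.499, 0.001, -0.867]]
force: [-4.7, 0.1, -3.4]
opening: 0.004
```

Call:
play_rows([
  [1, 0.0017, -0.0001, 0.001, 0, 0, 0],
  [1, 0.0017, -0.0001, 0.001, 0, 0, 0],
  [1, 0, 0, 0, 0, 0, 0],
])

```text
time_s: 5.98
position: [0.3954, 0.3059, 0.1561]
tcp_rot: [[-0.868, 0.054, 0.494], [0.048, 0.999, -0.026], [-0.494, 0.001, -0.869]]
force: [-10.6, 3.2, -6.4]
opening: 0.01
```

Call:
play_rows([
  [1, 0.0017, -0.0001, 0.001, 0, 0, 0],
  [1, 0.0009, 0, 0.0005, 0, 0, 0],
  [1, 0, 0, 0, 0, 0, 0],
])

```text
time_s: 6.35
position: [0.3957, 0.3057, 0.1562]
tcp_rot: [[-0.87, 0.054, 0.49], [0.047, 0.999, -0.025], [-0.491, 0.001, -0.871]]
force: [-16.5, 6.1, -10.0]
opening: 0.003
```

Call:
play_rows([
  [1, -0.012, 0.0006, -0.007, 0, 0, 0],
  [1, -0.02, 0.0011, -0.01, 0, 0, 0],
  [1, -0.025, 0, 0.0433, 0, 0, 0],
  [1, -0.02, 0, 0.05, 0, 0, 0],
  [1, 0, 0, 0.05, 0, 0, 0],
])

```text
time_s: 6.98
position: [0.3243, 0.3084, 0.2882]
tcp_rot: [[-0.865, 0.053, 0.5], [0.046, 0.999, -0.025], [-0.5, 0.001, -0.866]]
force: [1.1, 1.5, 0.0]
opening: 0.004
```

```bash
python3 - <<'E'
from h import *
a=bot.capture('wrist');b=bot.capture('top');s=bot.capture('scene')
cv2.imwrite('pics/t3full.png',b)
f=lambda i:cv2.resize(i,(400,400),interpolation=cv2.INTER_CUBIC)
g=lambda i,y,x:cv2.resize(i[y:y+70,x:x+70],(400,400),interpolation=cv2.INTER_CUBIC)
cv2.imwrite('pics/w3.png',np.hstack([f(b[185:245,105:165]),f(s[190:250,350:410])]))
plan([.36,.1,.3],Rt([0,0,-1],[1,0,0]))
E
```

```text
t 7.12 pos [0.3273 0.3101 0.2908] d [ 0.0327 -0.2101  0.0092] rv [ 0.4186  0.4094 -1.4753] n 10 per [ 0.0033 -0.021   0.0009] [ 0.0419  0.0409 -0.1475] j [ 43.   7. 115. -34.  41. -21.] f [-0.8 -0.6 -1. ]
```

View pics/w3.png

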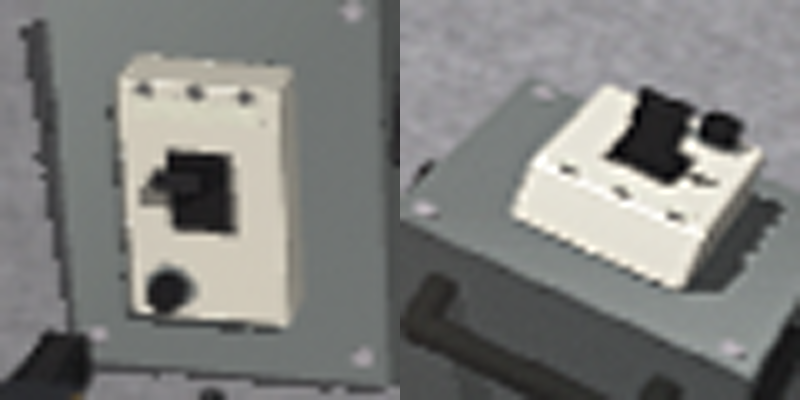

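The lever stands latched up again: left panel, handle up-slope at (175,185), and the button out at (168,290). Now the tubs: I check their positions and plan the first.

```bash
cat >> h.py <<'E'
def tubs(img=None):
    b=bot.capture('top') if img is None else img
    hsv=cv2.cvtColor(b,cv2.COLOR_BGR2HSV);m=((hsv[...,2]>225)&(hsv[...,1]<40)).astype(np.uint8)
    m=cv2.morphologyEx(m,cv2.MORPH_OPEN,cv2.getStructuringElement(cv2.MORPH_ELLIPSE,(9,9)))
    n,l,st,ce=cv2.connectedComponentsWithStats(m)
    for i in range(1,n):
        if 100<st[i,4]<600: print(st[i],ce[i].round(1),plane('top',ce[i],.06).round(4),plane('top',ce[i],.058).round(4))
E
python3 - <<'E'
from h import *
tubs(cv2.imread('pics/top0.png'));print();tubs(cv2.imread('pics/t3full.png'))
plan([.682,.137,.17],Rt([0,0,-1],[.031,1,0]))
E
```

```text
[187 126  17  17 218] [194.6 133.8] [0.6816 0.1375 0.06  ] [0.6821 0.1378 0.058 ]
[227 130  16  16 212] [234.6 137.5] [ 0.6726 -0.0022  0.06  ] [ 0.6731 -0.0021  0.058 ]
[261 130  17  17 216] [269.1 138.1] [ 0.6741 -0.1229  0.06  ] [ 0.6745 -0.1231  0.058 ]
[ 38 143  21  21 310] [ 49.3 151.3] [0.6063 0.6338 0.06  ] [0.6067 0.6348 0.058 ]
[377 168  20  20 307] [385.4 178.5] [ 0.5418 -0.5341  0.06  ] [ 0.5421 -0.5349  0.058 ]
[419 219  28  15 360] [432.4 225.9] [ 0.3798 -0.6993  0.06  ] [ 0.3798 -0.7003  0.058 ]

[187 126  17  17 219] [194.6 133.9] [0.6815 0.1376 0.06  ] [0.682  0.1379 0.058 ]
[227 130  16  16 212] [234.6 137.5] [ 0.6726 -0.0022  0.06  ] [ 0.6731 -0.0021  0.058 ]
[261 130  17  17 216] [269.1 138.1] [ 0.6741 -0.1229  0.06  ] [ 0.6745 -0.1231  0.058 ]
[419 219  28  15 363] [432.5 225.9] [ 0.3799 -0.6994  0.06  ] [ 0.3799 -0.7003  0.058 ]
t 7.12 pos [0.3273 0.3101 0.2908] d [ 0.3547 -0.1731 -0.1208] rv [0.0142 0.5321 0.0251] n 7 per [ 0.0507 -0.0247 -0.0173] [0.002  0.076  0.0036] j [ 43.   7. 115. -34.  41. -21.] f [-0.8 -0.6 -1. ]
```

Call:
play_rows([
  [0, 0.0507, -0.0247, -0.01, 0.002, 0.076, 0.0036],
  [0, 0.0507, -0.0247, -0.01, 0.002, 0.076, 0.0036],
  [0, 0.0507, -0.0247, -0.01, 0.002, 0.076, 0.0036],
  [0, 0.0507, -0.0247, -0.01, 0.002, 0.076, 0.0036],
  [0, 0.0507, -0.0247, -0.025, 0.002, 0.076, 0.0036],
  [0, 0.0507, -0.0247, -0.03, 0.002, 0.076, 0.0036],
  [0, 0.0507, -0.0247, -0.0258, 0.002, 0.076, 0.0036],
  [0, 0, 0, 0, 0, 0, 0],
  [0, 0, 0, 0, 0, 0, 0],
])

```text
time_s: 8.25
position: [0.673, 0.1375, 0.1646]
tcp_rot: [[-1.0, 0.029, -0.006], [0.029, 1.0, -0.009], [0.006, -0.009, -1.0]]
force: [0.2, -0.2, 0.3]
opening: 0.941
```

```bash
python3 - <<'E'
from h import *
plan([.682,.1375,.031],Rt([0,0,-1],[.031,1,0]))
E
```

```text
t 8.25 pos [0.673  0.1375 0.1646] d [ 0.009  -0.     -0.1336] rv [ 0.0088 -0.0063 -0.002 ] n 3 per [ 0.003  -0.     -0.0445] [ 0.0029 -0.0021 -0.0007] j [  2.  39.  75.  -1.  67. -86.] f [ 0.2 -0.2  0.3]
```

Call:
play_rows([
  [0, 0.003, 0, -0.0445, 0.003, -0.002, 0],
  [0, 0.003, 0, -0.0445, 0.003, -0.002, 0],
  [0, 0.003, 0, -0.0445, 0.003, -0.002, 0],
  [0.6, 0, 0, 0, 0, 0, 0],
  [0.6, 0, 0, 0, 0, 0, 0],
  [0.6, 0, 0, 0, 0, 0, 0],
  [0.6, 0, 0, 0, 0, 0, 0],
])

```text
time_s: 9.12
position: [0.6846, 0.1385, 0.0366]
tcp_rot: [[-1.0, 0.027, 0.008], [0.027, 1.0, 0.001], [-0.008, 0.001, -1.0]]
force: [-1.3, 1.3, 7.5]
opening: 0.71
```

Call:
play_rows([
  [0.6, 0, 0, 0.04, 0, 0, 0],
  [0.6, 0, 0, 0.05, 0, 0, 0],
  [0.6, 0, 0, 0.05, 0, 0, 0],
  [0.6, -0.05, -0.007, 0, 0, 0, 0],
  [0.6, -0.05, -0.007, 0, 0, 0, 0],
  [0.6, -0.05, -0.007, 0, 0, 0, 0],
  [0.6, -0.05, -0.006, 0, 0, 0, 0],
  [0.6, -0.044, -0.006, 0, 0, 0, 0],
  [0.6, 0, 0, 0, 0, 0, 0],
])

```text
time_s: 10.25
position: [0.434, 0.1052, 0.1737]
tcp_rot: [[-1.0, 0.028, -0.001], [0.028, 1.0, 0.001], [0.001, 0.001, -1.0]]
force: [0.6, 0.1, -1.7]
opening: 0.701
```

Call:
play_rows([
  [0.6, 0.003, 0, -0.05, 0, 0, 0],
  [0.6, 0, 0, -0.045, 0, 0, 0],
  [0.6, 0, 0, -0.03, 0, 0, 0],
  [0.6, 0, 0, -0.008, 0, 0, 0],
  [0.6, 0, 0, -0.003, 0, 0, 0],
  [0.6, 0, 0, 0, 0, 0, 0],
])

```text
time_s: 11.0
position: [0.4431, 0.1052, 0.0383]
tcp_rot: [[-1.0, 0.028, 0.006], [0.028, 1.0, 0.001], [-0.006, 0.001, -1.0]]
force: [0.2, 0.1, -1.2]
opening: 0.706
```

Call:
play_rows([
  [0.6, 0, 0, -0.002, 0, 0, 0],
  [0.6, 0, 0, -0.002, 0, 0, 0],
  [0.6, 0, 0, 0, 0, 0, 0],
])

```text
time_s: 11.38
position: [0.4425, 0.1052, 0.0345]
tcp_rot: [[-1.0, 0.028, 0.006], [0.028, 1.0, 0.001], [-0.006, 0.001, -1.0]]
force: [-1.4, -0.4, 7.1]
opening: 0.707
```

Call:
play_rows([
  [0.2, 0, 0, 0, 0, 0, 0],
  [0, 0, 0, 0, 0, 0, 0],
  [0, 0, 0, 0.04, 0, 0, 0],
  [0, 0, 0, 0.055, 0, 0, 0],
  [0, 0, 0, 0.035, 0, 0, 0],
  [0, 0.046, -0.0215, 0, 0, 0, 0],
  [0, 0.046, -0.0215, 0, 0, 0, 0],
  [0, 0.046, -0.0215, 0, 0, 0, 0],
  [0, 0.046, -0.0215, 0, 0, 0, 0],
  [0, 0.046, -0.0215, 0, 0, 0, 0],
  [0, 0, 0, 0, 0, 0, 0],
])

```text
time_s: 12.75
position: [0.6753, -0.0046, 0.1628]
tcp_rot: [[-1.0, 0.03, 0.007], [0.03, 1.0, -0.0], [-0.007, 0.0, -1.0]]
force: [-1.0, 0.8, -0.4]
opening: 1.001
```

```bash
python3 - <<'E'
from h import *
tubs()
plan([.6735,-.0022,.036],Rt([0,0,-1],[.031,1,0]))
E
```

```text
[262 130  16  17 200] [269.8 138.4] [ 0.6728 -0.1255  0.06  ] [ 0.6732 -0.1256  0.058 ]
[419 219  28  15 371] [432.5 225.8] [ 0.3801 -0.6996  0.06  ] [ 0.3801 -0.7006  0.058 ]
t 12.8 pos [ 0.6725 -0.0032  0.1624] d [ 0.001   0.001  -0.1264] rv [-0.001   0.003  -0.0018] n 3 per [ 0.0003  0.0003 -0.0421] [-0.0003  0.001  -0.0006] j [-10.  38.  78.   0.  64. -98.] f [-0.5  0.8 -0.3]
```

Call:
play_rows([
  [0, 0, 0.001, -0.045, 0, 0, 0],
  [0, 0, 0, -0.045, 0, 0, 0],
  [0, 0, 0, -0.035, 0, 0, 0],
  [0.6, 0, 0, 0, 0, 0, 0],
  [0.6, 0, 0, 0, 0, 0, 0],
  [0.6, 0, 0, 0, 0, 0, 0],
  [0.6, 0, 0, 0, 0, 0, 0],
])

```text
time_s: 13.68
position: [0.6733, -0.0014, 0.0406]
tcp_rot: [[-1.0, 0.028, 0.007], [0.028, 1.0, 0.0], [-0.007, 0.0, -1.0]]
force: [-0.6, -0.1, 4.5]
opening: 0.705
```

Call:
play_rows([
  [0.6, 0, 0, 0.04, 0, 0, 0],
  [0.6, 0, 0, 0.05, 0, 0, 0],
  [0.6, 0, 0, 0.045, 0, 0, 0],
  [0.6, -0.046, 0.0014, 0, 0, 0, 0],
  [0.6, -0.046, 0.0014, 0, 0, 0, 0],
  [0.6, -0.046, 0.0014, 0, 0, 0, 0],
  [0.6, -0.046, 0.0014, 0, 0, 0, 0],
  [0.6, -0.046, 0.0014, 0, 0, 0, 0],
  [0.6, 0, 0, -0.05, 0, 0, 0],
  [0.6, 0, 0, -0.045, 0, 0, 0],
  [0.6, 0, 0, -0.03, 0, 0, 0],
  [0.6, 0, 0, 0, 0, 0, 0],
])

```text
time_s: 15.18
position: [0.4409, 0.0059, 0.0473]
tcp_rot: [[-1.0, 0.028, -0.0], [0.028, 1.0, 0.002], [0.0, 0.002, -1.0]]
force: [-0.3, 0.5, -0.8]
opening: 0.702
```

Call:
play_rows([
  [0.6, 0, 0, -0.006, 0, 0, 0],
  [0.6, 0, 0, -0.003, 0, 0, 0],
  [0.6, 0, 0, 0, 0, 0, 0],
])

```text
time_s: 15.55
position: [0.4425, 0.0056, 0.0401]
tcp_rot: [[-1.0, 0.028, 0.005], [0.028, 1.0, 0.0], [-0.005, 0.001, -1.0]]
force: [0.3, 0.1, -1.6]
opening: 0.705
```

Call:
play_rows([
  [0.6, 0, 0, -0.002, 0, 0, 0],
  [0.6, 0, 0, -0.001, 0, 0, 0],
  [0.2, 0, 0, 0, 0, 0, 0],
  [0, 0, 0, 0, 0, 0, 0],
  [0, 0, 0, 0.04, 0, 0, 0],
  [0, 0, 0, 0.055, 0, 0, 0],
  [0, 0, 0, 0.035, 0, 0, 0],
])

```text
time_s: 16.42
position: [0.4425, 0.0056, 0.1683]
tcp_rot: [[-1.0, 0.028, 0.006], [0.028, 1.0, 0.0], [-0.006, 0.0, -1.0]]
force: [0.6, 0.4, -0.8]
opening: 0.991
```

```bash
python3 - <<'E'
from h import *
tubs()
plan([.674,-.1245,.16],Rt([0,0,-1],[.031,1,0]))
E
```

```text
[261 130  17  17 222] [269.1 138.1] [ 0.6738 -0.1231  0.06  ] [ 0.6742 -0.1232  0.058 ]
[419 219  28  15 371] [432.5 225.8] [ 0.3801 -0.6996  0.06  ] [ 0.3801 -0.7006  0.058 ]
t 16.48 pos [0.4447 0.0052 0.1715] d [ 0.2293 -0.1297 -0.0115] rv [ 0.0014  0.0125 -0.0037] n 5 per [ 0.0459 -0.0259 -0.0023] [ 0.0003  0.0025 -0.0007] j [ -14.   21.  111.    0.   47. -102.] f [ 1.  -0.4  1.9]
```

Call:
play_rows([
  [0, 0.0459, -0.0256, -0.0023, 0, 0.0025, 0],
  [0, 0.0459, -0.0256, -0.0023, 0, 0.0025, 0],
  [0, 0.0459, -0.0256, -0.0023, 0, 0.0025, 0],
  [0, 0.0459, -0.0256, -0.0023, 0, 0.0025, 0],
  [0, 0.0459, -0.0256, -0.0023, 0, 0.0025, 0],
  [0, 0, 0, -0.045, 0, 0, 0],
  [0, 0, 0, -0.045, 0, 0, 0],
  [0, 0, 0, -0.033, 0, 0, 0],
  [0.6, 0, 0, 0, 0, 0, 0],
  [0.6, 0, 0, 0, 0, 0, 0],
  [0.6, 0, 0, 0, 0, 0, 0],
  [0.6, 0, 0, 0, 0, 0, 0],
])

```text
time_s: 17.98
position: [0.6729, -0.1227, 0.034]
tcp_rot: [[-1.0, 0.028, -0.005], [0.028, 1.0, -0.0], [0.005, -0.001, -1.0]]
force: [0.0, -1.0, 4.7]
opening: 0.703
```

Call:
play_rows([
  [0.6, 0, 0, 0.04, 0, 0, 0],
  [0.6, 0, 0, 0.05, 0, 0, 0],
  [0.6, 0, 0, 0.045, 0, 0, 0],
  [0.6, -0.0445, 0.0054, 0, 0, 0, 0],
  [0.6, -0.0445, 0.0054, 0, 0, 0, 0],
  [0.6, -0.0445, 0.0054, 0, 0, 0, 0],
  [0.6, -0.0445, 0.0054, 0, 0, 0, 0],
  [0.6, -0.0445, 0.0054, 0, 0, 0, 0],
  [0.6, 0, 0, -0.05, 0, 0, 0],
  [0.6, 0, 0, -0.045, 0, 0, 0],
  [0.6, 0, 0, -0.03, 0, 0, 0],
  [0.6, 0, 0, 0, 0, 0, 0],
])

```text
time_s: 19.48
position: [0.4479, -0.0949, 0.0408]
tcp_rot: [[-1.0, 0.028, -0.012], [0.028, 1.0, 0.002], [0.012, 0.002, -1.0]]
force: [-0.1, -0.1, -1.8]
opening: 0.705
```

Call:
play_rows([
  [0.6, 0, 0, -0.005, 0, 0, 0],
  [0.6, 0, 0, -0.003, 0, 0, 0],
  [0.6, 0, 0, -0.001, 0, 0, 0],
  [0.2, 0, 0, 0, 0, 0, 0],
  [0, 0, 0, 0, 0, 0, 0],
  [0, 0, 0, 0.04, 0, 0, 0],
  [0, 0, 0, 0.055, 0, 0, 0],
  [0, 0, 0, 0.06, 0, 0, 0],
  [0, 0, 0, 0.06, 0, 0, 0],
  [0, 0, 0, 0.06, 0, 0, 0],
])

```text
time_s: 20.72
position: [0.4484, -0.095, 0.3102]
tcp_rot: [[-1.0, 0.028, -0.008], [0.028, 1.0, 0.0], [0.008, 0.0, -1.0]]
force: [1.1, -0.2, 0.1]
opening: 1.001
```

```bash
python3 - <<'E'
from h import *
tubs()
plan([.42,-.25,.34],Rt([0,0,-1],[.98,-.182,0]))
plan([.42,-.25,.34],Rt([0,0,-1],[-.98,.182,0]))
E
```

```text
[419 219  28  15 371] [432.5 225.8] [ 0.3801 -0.6996  0.06  ] [ 0.3801 -0.7006  0.058 ]
t 20.77 pos [ 0.4527 -0.0969  0.318 ] d [-0.0327 -0.1531  0.022 ] rv [ 1.0200e-02 -1.1000e-03 -1.7272e+00] n 10 per [-0.0033 -0.0153  0.0022] [ 1.000e-03 -1.000e-04 -1.727e-01] j [ -26.   11.   97.   -0.   72. -114.] f [ 2.5 -0.7  4.3]
t 20.77 pos [ 0.4527 -0.0969  0.318 ] d [-0.0327 -0.1531  0.022 ] rv [1.1000e-03 9.8000e-03 1.4144e+00] n 9 per [-0.0036 -0.017   0.0024] [1.000e-04 1.100e-03 1.572e-01] j [ -26.   11.   97.   -0.   72. -114.] f [ 2.5 -0.7  4.3]
```

```bash
python3 - <<'E'
from h import *
import pickle
c=bot.get_calibration('wrist');a=bot.capture('wrist');pickle.dump(c,open('w4.pkl','wb'))
a=cv2.convertScaleAbs(a,alpha=1.0);a=(255*(a/255.)**.6).astype(np.uint8)
s=(255*(cv2.imread('pics/scene0.png')/255.)**.5).astype(np.uint8)[120:200,175:245]
x=cv2.resize(a,(512,384));y=cv2.resize(s,(280,320),interpolation=cv2.INTER_CUBIC);y=cv2.copyMakeBorder(y,0,64,0,0,0)
cv2.imwrite('pics/w4.png',np.hstack([x,y]))
E
```

```text
(no output)
```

View pics/w4.png

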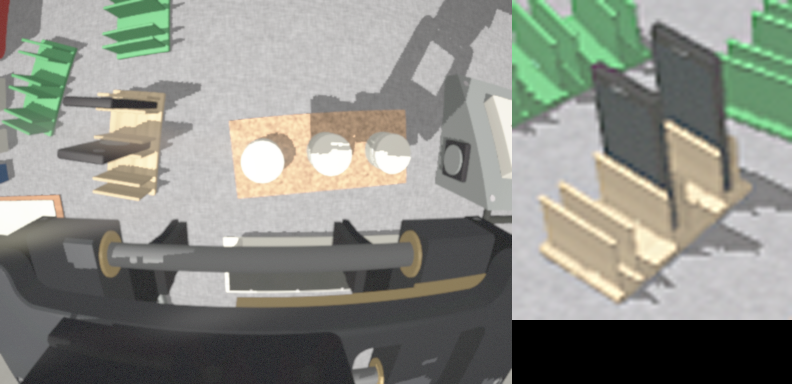

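The stand is empty and the three tubs stand on the mat at (263,160), (331,155), (388,155). The brightened scene crop shows glass and speaker slits on the handsets' +x faces, so the screens face world +x. I check whether tub A was knocked and plan the move over the sorter.

```bash
python3 - <<'E'
from h import *
import pickle
c=pickle.load(open('w4.pkl','rb'))
for p in [(.4425,.105,.058),(.4425,.0056,.058),(.448,-.095,.058)]: print(proj('wrist',p,c))
for q in [(388,155),(331,155),(263,160)]: print(plane('wrist',q,.058,c))
# handset corners of top faces z=.17
for q in [(66,99),(157,106),(60,155),(150,147)]: print(plane('wrist',q,.17,c))
plan([.355,-.302,.26],Rt([0,0,-1],[.983,-.184,0]))
E
```

```text
[393.17882653 155.07617335]
[331.3640836  154.95910676]
[262.32241073 159.89791608]
[0.44246374 0.0960564  0.058     ]
[0.44255643 0.00505226 0.058     ]
[ 0.44817392 -0.09403329  0.058     ]
[ 0.34358796 -0.32752882  0.17      ]
[ 0.36704465 -0.20575958  0.17      ]
[ 0.41108477 -0.34523765  0.17      ]
[ 0.41112725 -0.21718391  0.17      ]
t 20.82 pos [ 0.4527 -0.097   0.3147] d [-0.0977 -0.205  -0.0547] rv [ 9.4000e-03 -1.2000e-03 -1.7284e+00] n 10 per [-0.0098 -0.0205 -0.0055] [ 9.000e-04 -1.000e-04 -1.728e-01] j [ -26.   11.   97.   -0.   71. -114.] f [ 0.8 -1.   0.3]
```

Call:
play_rows([
  [0.5, 0, -0.015, 0.005, 0.001, 0, -0.1728],
  [0.5, 0, -0.015, 0, 0.001, 0, -0.1728],
  [0.5, -0.01, -0.02, 0, 0.001, 0, -0.1728],
  [0.5, -0.01, -0.02, -0.005, 0.001, 0, -0.1728],
  [0.5, -0.013, -0.0225, -0.01, 0.001, 0, -0.1728],
  [0.5, -0.013, -0.0225, -0.01, 0.001, 0, -0.1728],
  [0.5, -0.013, -0.0225, -0.01, 0.001, 0, -0.1728],
  [0.5, -0.013, -0.0225, -0.01, 0.001, 0, -0.1728],
  [0.5, -0.013, -0.0225, -0.01, 0.001, 0, -0.1728],
  [0.5, -0.013, -0.0225, -0.0047, 0.001, 0, -0.1728],
  [0.5, 0, 0, 0, 0, 0, 0],
  [0.5, 0, 0, 0, 0, 0, 0],
])

```text
time_s: 22.32
position: [0.3509, -0.2995, 0.2529]
tcp_rot: [[0.182, 0.983, 0.008], [0.983, -0.182, 0.015], [0.017, 0.006, -1.0]]
force: [0.1, -0.9, -0.6]
opening: 0.502
```

```bash
python3 - <<'E'
from h import *
import pickle
plan([.350,-.301,.131],Rt([0,0,-1],[.983,-.184,0]))
c=bot.get_calibration('wrist');a=bot.capture('wrist');pickle.dump(c,open('w5.pkl','wb'))
tubs()
a=(255*(a/255.)**.6).astype(np.uint8);a=cv2.resize(a,None,fx=1.5,fy=1.5)
cv2.imwrite('pics/w5.png',a)
E
```

```text
t 22.32 pos [ 0.3509 -0.2995  0.2529] d [-0.0009 -0.0015 -0.1219] rv [-0.0154  0.0085 -0.0017] n 3 per [-0.0003 -0.0005 -0.0406] [-0.0051  0.0028 -0.0006] j [-55.  15. 102.   1.  63. -45.] f [ 0.1 -0.9 -0.6]
[252 193  17  18 230] [260.  201.6] [ 0.4501 -0.096   0.06  ] [ 0.4502 -0.096   0.058 ]
[194 195  17  17 226] [201.9 203.2] [0.4399 0.1041 0.06  ] [0.44   0.1044 0.058 ]
[223 195  17  18 233] [230.9 203.3] [0.4419 0.0045 0.06  ] [0.442  0.0046 0.058 ]
[419 219  28  15 370] [432.5 225.8] [ 0.3802 -0.6996  0.06  ] [ 0.3802 -0.7006  0.058 ]
```

View pics/w5.png

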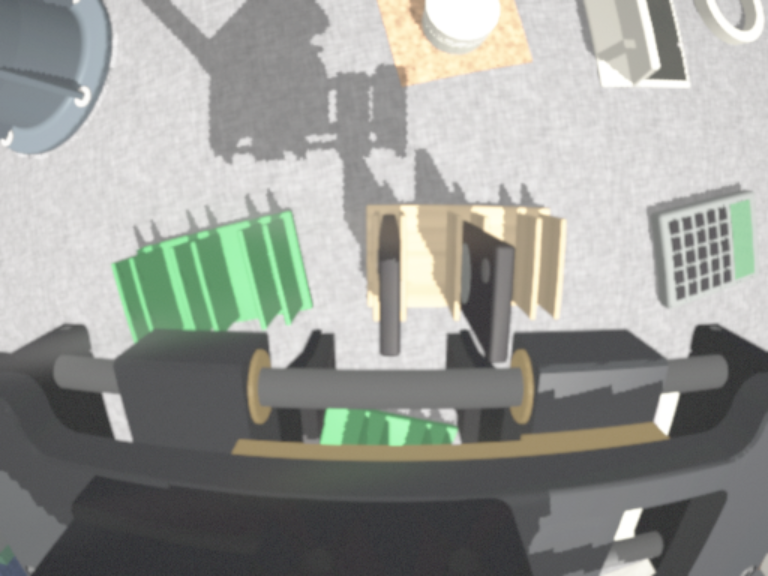

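The near handset's top edge runs upright at x≈390, from (390,255) to (390,353), midway between the fingers, so the yaw and centring fit. All tubs are on the mat in the top view.

```bash
python3 - <<'E'
from h import *
import pickle
c=pickle.load(open('w5.pkl','rb'))
for q in [(390,353),(390,257),(503,357),(505,245)]: print(plane('wrist',(q[0]/1.5-.17,q[1]/1.5-.17),.17,c))
E
```

```text
[ 0.34545262 -0.33153254  0.17      ]
[ 0.35601539 -0.27488337  0.17      ]
[ 0.4126025  -0.34777972  0.17      ]
[ 0.42181531 -0.27969929  0.17      ]
```

Call:
play_rows([
  [0.5, 0, 0.0015, -0.04, -0.005, 0.003, 0],
  [0.5, 0, 0, -0.04, -0.005, 0.003, 0],
  [0.5, 0, 0, -0.042, -0.005, 0.003, 0],
  [1, 0, 0, 0, 0, 0, 0],
  [1, 0, 0, 0, 0, 0, 0],
  [1, 0, 0, 0, 0, 0, 0],
  [1, 0, 0, 0, 0, 0, 0],
])

```text
time_s: 23.3
position: [0.3515, -0.2995, 0.1326]
tcp_rot: [[0.183, 0.983, 0.001], [0.983, -0.183, -0.003], [-0.003, 0.002, -1.0]]
force: [-2.0, 0.6, 5.9]
opening: 0.146
```

Call:
play_rows([
  [1, 0, 0, 0.01, 0, 0, 0],
  [1, 0, 0, 0.02, 0, 0, 0],
  [1, 0, 0, 0.025, 0, 0, 0],
  [1, 0, 0, 0.025, 0, 0, 0],
  [1, 0, 0, 0.02, 0, 0, 0],
  [1, 0, 0, 0, 0, 0, 0],
])

```text
time_s: 24.05
position: [0.3516, -0.2996, 0.233]
tcp_rot: [[0.184, 0.983, 0.003], [0.983, -0.184, -0.004], [-0.004, 0.003, -1.0]]
force: [-0.4, 0.3, -2.0]
opening: 0.148
```

```bash
cat >> h.py <<'E'
X=np.array([.9995,-.0314,0]);Y=np.array([.0314,.9995,0]);Z=np.array([0,0,1.]);CH=np.array([.648,.011,0])
s20,c20=np.sin(np.radians(20)),np.cos(np.radians(20));hx=c20*X+s20*Z;hz=-s20*X+c20*Z
def place(yk,L,gap=.0015,up=.0015):
    o=CH-.012*X+yk*Y+.005*Z+.0065*hx+gap*X+up*Z
    return o+L*hz,Rt(-hz,hx)
E
python3 - <<'E'
from h import *
p,R=place(.044,.1226);print(p)
plan(p+[0,0,.15],R)
E
```

```text
[0.60308109 0.05643256 0.12392945]
t 24.05 pos [ 0.3516 -0.2996  0.233 ] d [0.2514 0.3561 0.0409] rv [-0.0335 -0.3445  0.1527] n 8 per [0.0314 0.0445 0.0051] [-0.0042 -0.0431  0.0191] j [-54.  17. 104.  -0.  59. -44.] f [-0.4  0.3 -2. ]
```

Fourteen rows or so: lift first, then a gentle ramp.

Call:
play_rows([
  [1, 0, 0, 0.03, 0, 0, 0],
  [1, 0.005, 0.008, 0.011, 0, 0, 0],
  [1, 0.012, 0.018, 0, -0.002, -0.02, 0.01],
  [1, 0.02, 0.028, 0, -0.003, -0.03, 0.015],
  [1, 0.025, 0.035, 0, -0.004, -0.04, 0.018],
  [1, 0.027, 0.038, 0, -0.004, -0.04, 0.018],
  [1, 0.027, 0.038, 0, -0.004, -0.04, 0.018],
  [1, 0.027, 0.038, 0, -0.004, -0.04, 0.018],
  [1, 0.027, 0.038, 0, -0.004, -0.04, 0.018],
  [1, 0.027, 0.038, 0, -0.004, -0.04, 0.018],
  [1, 0.025, 0.036, 0, -0.002, -0.03, 0.015],
  [1, 0.015, 0.022, 0, -0.002, -0.02, 0.005],
])

```text
time_s: 25.55
position: [0.5868, 0.0419, 0.2701]
tcp_rot: [[0.027, 0.943, 0.332], [1.0, -0.027, -0.005], [0.004, 0.332, -0.943]]
force: [-0.7, -0.6, -1.4]
opening: 0.146
```

Call:
play_rows([
  [1, 0.0144, 0.0181, 0, -0.001, -0.0045, 0],
  [1, 0, 0, 0, 0, 0, 0],
  [1, 0, 0, 0, 0, 0, 0],
])

```text
time_s: 25.92
position: [0.6008, 0.057, 0.2707]
tcp_rot: [[0.029, 0.942, 0.335], [1.0, -0.028, -0.008], [0.002, 0.336, -0.942]]
force: [-0.2, 0.8, -2.4]
opening: 0.148
```

```bash
python3 - <<'E'
from h import *
p,R=place(.044,.1226)
plan(p+[0,0,.05],R)
tubs()
c=bot.capture('top');cv2.imwrite('pics/t6.png',c)
E
```

```text
t 25.93 pos [0.6008 0.057  0.2707] d [ 0.0023 -0.0006 -0.0968] rv [-0.0019 -0.0068 -0.0021] n 2 per [ 0.0012 -0.0003 -0.0484] [-0.0009 -0.0034 -0.001 ] j [-6. 18. 97.  2. 45. -6.] f [-0.2  0.8 -2.4]
[252 193  17  18 230] [260.  201.6] [ 0.4501 -0.096   0.06  ] [ 0.4502 -0.096   0.058 ]
[194 195  12  16 139] [199.4 202.4] [0.4424 0.1129 0.06  ] [0.4425 0.1132 0.058 ]
[223 195  17  18 233] [230.9 203.3] [0.4419 0.0045 0.06  ] [0.442  0.0046 0.058 ]
[419 219  28  15 370] [432.5 225.8] [ 0.3801 -0.6996  0.06  ] [ 0.3801 -0.7006  0.058 ]
```

Call:
play_rows([
  [1, 0.003, 0, -0.025, -0.001, -0.0035, -0.001],
  [1, 0.003, 0, -0.03, -0.001, -0.0035, -0.001],
  [1, 0.002, 0, -0.025, 0, 0, 0],
  [1, 0, 0, -0.025, 0, 0, 0],
  [1, 0, 0, -0.02, 0, 0, 0],
  [1, 0, 0, -0.01, 0, 0, 0],
  [1, 0, 0, 0, 0, 0, 0],
])

```text
time_s: 26.9
position: [0.61, 0.0558, 0.1367]
tcp_rot: [[0.033, 0.938, 0.344], [0.999, -0.031, -0.012], [-0.0, 0.344, -0.939]]
force: [-0.6, -0.5, -1.3]
opening: 0.146
```

```bash
python3 - <<'E'
from h import *
import pickle
p,R=place(.044,.1226)
plan(p,R)
c=bot.capture('scene');w=bot.capture('wrist')
g=lambda a:(255*(a/255.)**.7).astype(np.uint8)
cv2.imwrite('pics/w6.png',np.hstack([cv2.resize(g(c)[190:300,190:330],(420,330),interpolation=cv2.INTER_CUBIC),cv2.resize(g(w)[:260,130:400],(343,330))]))
E
```

```text
t 26.9 pos [0.61   0.0558 0.1367] d [-0.0069  0.0006 -0.0128] rv [0.0004 0.0025 0.0018] n 1 per [-0.0069  0.0006 -0.0128] [0.0004 0.0025 0.0018] j [ -6.  31. 104.   3.  25.  -7.] f [-0.6 -0.5 -1.3]
```

View pics/w6.png

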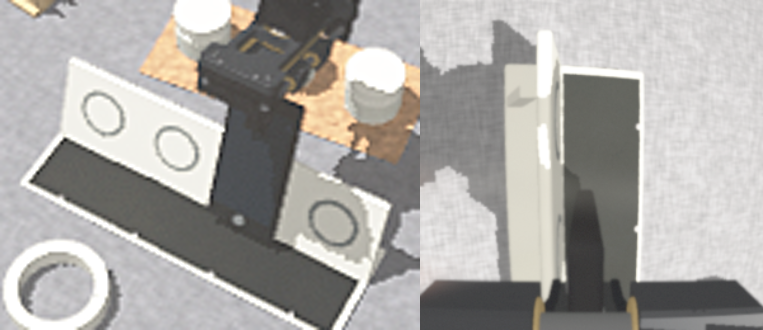

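The handset stands over the third ring, parallel to the rest, with its screen out and home dot at (238,220). Now I lower it.

Call:
play_rows([
  [1, 0, 0, -0.005, 0, 0, 0],
  [1, 0, 0, -0.004, 0, 0, 0],
  [1, 0, 0, 0, 0, 0, 0],
])

```text
time_s: 27.38
position: [0.6101, 0.0564, 0.1279]
tcp_rot: [[0.032, 0.938, 0.345], [0.999, -0.03, -0.012], [-0.0, 0.345, -0.939]]
force: [-0.1, 0.4, -1.2]
opening: 0.15
```

Call:
play_rows([
  [1, 0, 0, -0.002, 0, 0, 0],
  [1, 0, 0, -0.002, 0, 0, 0],
  [1, 0, 0, 0, 0, 0, 0],
])

```text
time_s: 27.75
position: [0.6103, 0.0563, 0.124]
tcp_rot: [[0.032, 0.938, 0.345], [0.999, -0.03, -0.012], [-0.0, 0.345, -0.939]]
force: [0.1, -0.7, -2.2]
opening: 0.148
```

Call:
play_rows([
  [1, 0, 0, -0.001, 0, 0, 0],
  [1, 0, 0, -0.001, 0, 0, 0],
  [1, 0, 0, 0, 0, 0, 0],
])

```text
time_s: 28.12
position: [0.6105, 0.0563, 0.1224]
tcp_rot: [[0.032, 0.938, 0.346], [0.999, -0.03, -0.012], [-0.001, 0.346, -0.938]]
force: [-0.6, 0.7, -0.9]
opening: 0.148
```

Call:
play_rows([
  [1, -0.002, 0, 0, 0, 0, 0],
  [1, -0.002, 0, 0, 0, 0, 0],
  [1, 0, 0, 0, 0, 0, 0],
])

```text
time_s: 28.5
position: [0.6065, 0.0562, 0.1224]
tcp_rot: [[0.032, 0.938, 0.346], [0.999, -0.03, -0.012], [-0.001, 0.346, -0.938]]
force: [-0.3, -1.0, -0.7]
opening: 0.148
```

Call:
play_rows([
  [1, -0.0015, 0, 0, 0, 0, 0],
  [1, -0.0015, 0, 0, 0, 0, 0],
  [1, 0, 0, 0, 0, 0, 0],
])

```text
time_s: 28.88
position: [0.6043, 0.0562, 0.1226]
tcp_rot: [[0.032, 0.937, 0.347], [0.999, -0.03, -0.012], [-0.001, 0.347, -0.938]]
force: [1.8, 0.1, -0.4]
opening: 0.147
```

Call:
play_rows([
  [1, 0, 0, -0.001, 0, 0, 0],
  [1, 0, 0, -0.001, 0, 0, 0],
  [1, 0, 0, 0, 0, 0, 0],
])

```text
time_s: 29.25
position: [0.6044, 0.0562, 0.1221]
tcp_rot: [[0.032, 0.937, 0.349], [0.999, -0.03, -0.012], [-0.001, 0.349, -0.937]]
force: [-1.2, -0.6, 9.3]
opening: 0.149
```

Call:
play_rows([
  [1, 0, 0, 0.001, 0, 0, 0],
  [0.8, 0, 0, 0, 0, 0, 0],
  [0.65, 0, 0, 0, 0, 0, 0],
  [0.6, 0, 0, 0, 0, 0, 0],
  [0.6, 0, 0, 0, 0, 0, 0],
])

```text
time_s: 29.88
position: [0.6029, 0.0563, 0.1208]
tcp_rot: [[0.032, 0.938, 0.344], [0.999, -0.03, -0.012], [-0.0, 0.344, -0.939]]
force: [-0.0, -0.5, -0.9]
opening: 0.379
```

Call:
play_rows([
  [0.6, -0.0035, 0, 0.0095, 0, 0, 0],
  [0.6, -0.007, 0, 0.019, 0, 0, 0],
  [0.6, -0.01, 0, 0.028, 0, 0, 0],
  [0.6, -0.01, 0, 0.04, 0, 0, 0],
  [0.6, 0, 0, 0.03, 0, 0, 0],
  [0.6, 0, 0, 0, 0, 0, 0],
])

```text
time_s: 30.62
position: [0.5744, 0.0562, 0.2513]
tcp_rot: [[0.032, 0.935, 0.352], [0.999, -0.03, -0.012], [-0.001, 0.352, -0.936]]
force: [-0.8, -0.4, -0.0]
opening: 0.396
```

```bash
python3 - <<'E'
from h import *
tubs()
plan([.418,-.3125,.25],Rt([0,0,-1],[.983,-.184,0]))
c=bot.capture('scene');w=bot.capture('wrist')
g=lambda a:(255*(a/255.)**.7).astype(np.uint8)
cv2.imwrite('pics/w7.png',np.hstack([cv2.resize(g(c)[180:300,190:330],(420,360),interpolation=cv2.INTER_CUBIC),cv2.resize(g(w)[:260,130:400],(374,360))]))
E
```

```text
[245 186  17  17 221] [253.4 194.1] [ 0.4758 -0.0724  0.06  ] [ 0.4759 -0.0724  0.058 ]
[223 195  17  18 233] [230.9 203.3] [0.4419 0.0045 0.06  ] [0.442  0.0046 0.058 ]
[197 200  11  12 103] [201.8 205.3] [0.4326 0.1042 0.06  ] [0.4326 0.1045 0.058 ]
[419 219  28  15 369] [432.5 225.8] [ 0.3801 -0.6995  0.06  ] [ 0.3801 -0.7005  0.058 ]
t 30.68 pos [0.5731 0.0563 0.2492] d [-0.1551 -0.3688  0.0008] rv [ 0.0393  0.3538 -0.1513] n 7 per [-0.0222 -0.0527  0.0001] [ 0.0056  0.0505 -0.0216] j [ -6.  18. 103.   2.  39.  -6.] f [-0.4  0.7 -0.7]
```

View pics/w7.png

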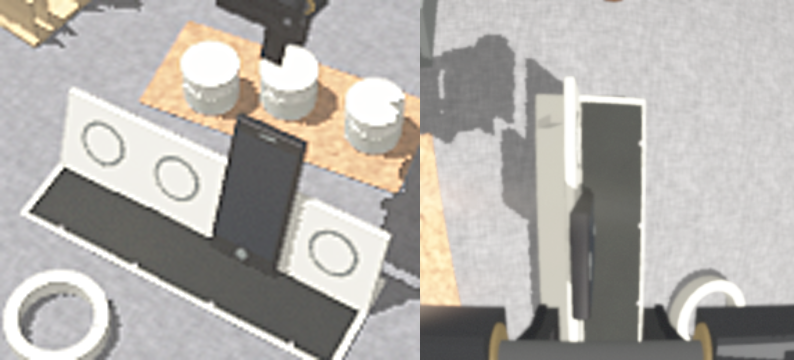

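Handset 1 leans on the third spot, screen out. Tub C, at (210,75), was knocked to (0.476, −0.072). In the mat's frame it still stands upright with about 8 mm to spare from the edge, so it can stay. Next handset 2.

Call:
play_rows([
  [0.5, -0.0222, -0.0527, 0, 0.0056, 0.0505, -0.0216],
  [0.5, -0.0222, -0.0527, 0, 0.0056, 0.0505, -0.0216],
  [0.5, -0.0222, -0.0527, 0, 0.0056, 0.0505, -0.0216],
  [0.5, -0.0222, -0.0527, 0, 0.0056, 0.0505, -0.0216],
  [0.5, -0.0222, -0.0527, 0, 0.0056, 0.0505, -0.0216],
  [0.5, -0.0222, -0.0527, 0, 0.0056, 0.0505, -0.0216],
  [0.5, -0.0222, -0.0527, 0, 0.0056, 0.0505, -0.0216],
  [0.5, 0, 0, 0, 0, 0, 0],
  [0.5, 0, 0, 0, 0, 0, 0],
])

```text
time_s: 31.9
position: [0.4168, -0.3116, 0.2461]
tcp_rot: [[0.185, 0.983, -0.004], [0.983, -0.185, 0.004], [0.003, -0.005, -1.0]]
force: [-1.1, 0.2, 0.4]
opening: 0.5
```

```bash
python3 - <<'E'
from h import *
plan([.418,-.3125,.132],Rt([0,0,-1],[.983,-.184,0]))
w=bot.capture('wrist');w=(255*(w/255.)**.6).astype(np.uint8)
cv2.imwrite('pics/w8.png',cv2.resize(w[100:270,160:380],(660,510)))
E
```

```text
t 31.9 pos [ 0.4168 -0.3116  0.2461] d [ 0.0012 -0.0009 -0.1141] rv [-0.0041 -0.0045  0.0008] n 2 per [ 0.0006 -0.0005 -0.0571] [-0.002  -0.0022  0.0004] j [-49.  21.  95.  -0.  65. -38.] f [-1.1  0.2  0.4]
```

View pics/w8.png

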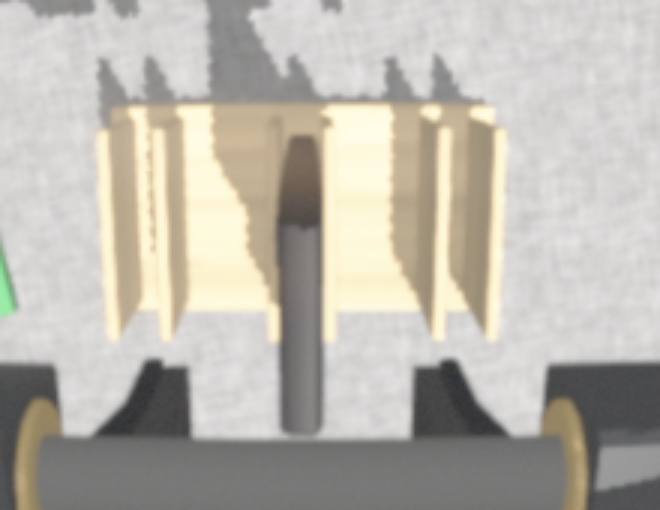

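The handset's top edge runs from (300,222) to (300,430), midway between the fingers. Descend and grip.

Call:
play_rows([
  [0.5, 0.001, -0.001, -0.04, -0.002, -0.002, 0],
  [0.5, 0, 0, -0.04, -0.002, -0.002, 0],
  [0.5, 0, 0, -0.034, 0, 0, 0],
  [1, 0, 0, 0, 0, 0, 0],
  [1, 0, 0, 0, 0, 0, 0],
  [1, 0, 0, 0, 0, 0, 0],
  [1, 0, 0, 0, 0, 0, 0],
])

```text
time_s: 32.83
position: [0.4188, -0.314, 0.135]
tcp_rot: [[0.184, 0.983, 0.002], [0.983, -0.183, -0.005], [-0.005, 0.003, -1.0]]
force: [-2.8, 0.6, 6.6]
opening: 0.149
```

Call:
play_rows([
  [1, 0, 0, 0.01, 0, 0, 0],
  [1, 0, 0, 0.02, 0, 0, 0],
  [1, 0, 0, 0.03, 0, 0, 0],
  [1, 0, 0, 0.03, 0, 0, 0],
  [1, 0, 0, 0.03, 0, 0, 0],
  [1, 0, 0, 0.02, 0, 0, 0],
  [1, 0, 0, 0, 0, 0, 0],
])

```text
time_s: 33.7
position: [0.4193, -0.3144, 0.2758]
tcp_rot: [[0.184, 0.983, 0.005], [0.983, -0.184, -0.007], [-0.006, 0.006, -1.0]]
force: [-0.4, -0.3, -1.8]
opening: 0.145
```

```bash
python3 - <<'E'
from h import *
p,R=place(-.132,.1226);print(p)
plan(p+[0.006,0,.15],R)
E
```

```text
[ 0.59755469 -0.11947944  0.12392945]
t 33.7 pos [ 0.4193 -0.3144  0.2758] d [ 0.1843  0.1949 -0.0018] rv [-0.0312 -0.3418  0.1533] n 5 per [ 0.0369  0.039  -0.0004] [-0.0062 -0.0684  0.0307] j [-49.  19.  93.  -0.  68. -38.] f [-0.4 -0.3 -1.8]
```

Call:
play_rows([
  [1, 0.006, 0.007, 0, -0.001, -0.015, 0.007],
  [1, 0.014, 0.015, 0, -0.003, -0.03, 0.014],
  [1, 0.02, 0.021, 0, -0.004, -0.038, 0.017],
  [1, 0.024, 0.025, 0, -0.004, -0.042, 0.018],
  [1, 0.025, 0.026, 0, -0.004, -0.044, 0.02],
  [1, 0.025, 0.026, 0, -0.004, -0.044, 0.02],
  [1, 0.024, 0.025, 0, -0.004, -0.042, 0.018],
  [1, 0.02, 0.022, 0, -0.004, -0.038, 0.017],
  [1, 0.015, 0.016, 0, -0.002, -0.03, 0.014],
  [1, 0.0113, 0.0119, 0, -0.001, -0.0188, 0.0083],
  [1, 0, 0, 0, 0, 0, 0],
  [1, 0, 0, 0, 0, 0, 0],
])

```text
time_s: 35.2
position: [0.6026, -0.1192, 0.2736]
tcp_rot: [[0.031, 0.941, 0.338], [1.0, -0.03, -0.008], [0.003, 0.338, -0.941]]
force: [-0.4, -0.6, -1.6]
opening: 0.146
```

```bash
python3 - <<'E'
from h import *
p,R=place(-.132,.125);print(p)
plan(p+[0.006,0,.012],R)
E
```

```text
[ 0.59673426 -0.11945366  0.12618471]
t 35.2 pos [ 0.6026 -0.1192  0.2736] d [ 1.000e-04 -3.000e-04 -1.354e-01] rv [-0.0027 -0.0044 -0.0006] n 3 per [ 0.     -0.0001 -0.0451] [-0.0009 -0.0015 -0.0002] j [-26.  19.  96.  11.  48. -30.] f [-0.4 -0.6 -1.6]
```

Call:
play_rows([
  [1, 0.001, 0, -0.025, -0.001, -0.002, 0],
  [1, 0.001, 0, -0.03, -0.001, -0.002, 0],
  [1, 0.001, 0, -0.03, -0.001, 0, 0],
  [1, 0, 0, -0.025, 0, 0, 0],
  [1, 0, 0, -0.015, 0, 0, 0],
  [1, 0, 0, -0.01, 0, 0, 0],
  [1, 0, 0, -0.005, 0, 0, 0],
  [1, 0, 0, -0.004, 0, 0, 0],
  [1, 0, 0, 0, 0, 0, 0],
])

```text
time_s: 36.33
position: [0.606, -0.1187, 0.13]
tcp_rot: [[0.03, 0.939, 0.342], [1.0, -0.029, -0.011], [-0.0, 0.343, -0.939]]
force: [0.0, -0.1, -1.3]
opening: 0.145
```

Call:
play_rows([
  [1, 0, 0, -0.0015, 0, 0, 0],
  [1, 0, 0, -0.0015, 0, 0, 0],
  [1, 0, 0, 0, 0, 0, 0],
])

```text
time_s: 36.7
position: [0.6058, -0.1187, 0.1267]
tcp_rot: [[0.03, 0.939, 0.342], [1.0, -0.029, -0.01], [-0.0, 0.342, -0.94]]
force: [-1.0, -0.6, -1.8]
opening: 0.146
```

Call:
play_rows([
  [1, -0.003, 0, 0, 0, 0, 0],
  [1, -0.003, 0, 0, 0, 0, 0],
  [1, 0, 0, -0.0012, 0, 0, 0],
  [1, 0, 0, 0, 0, 0, 0],
])

```text
time_s: 37.2
position: [0.5998, -0.1188, 0.1254]
tcp_rot: [[0.031, 0.939, 0.342], [1.0, -0.029, -0.01], [0.0, 0.342, -0.94]]
force: [0.2, -0.5, -1.5]
opening: 0.146
```

Call:
play_rows([
  [1, -0.001, 0, 0, 0, 0, 0],
  [1, 0, 0, -0.001, 0, 0, 0],
  [1, 0, 0, 0, 0, 0, 0],
])

```text
time_s: 37.58
position: [0.5992, -0.1189, 0.1249]
tcp_rot: [[0.031, 0.939, 0.343], [1.0, -0.029, -0.011], [-0.0, 0.343, -0.939]]
force: [0.4, 0.0, 0.8]
opening: 0.148
```

Call:
play_rows([
  [1, -0.001, 0, 0, 0, 0, 0],
  [1, 0, 0, 0, 0, 0, 0],
])

```text
time_s: 37.83
position: [0.5985, -0.119, 0.1248]
tcp_rot: [[0.031, 0.939, 0.343], [1.0, -0.029, -0.011], [-0.001, 0.344, -0.939]]
force: [1.7, 0.6, 0.1]
opening: 0.141
```

Call:
play_rows([
  [1, 0, 0, -0.001, 0, 0, 0],
  [1, 0, 0, 0, 0, 0, 0],
  [1, 0, 0, 0, 0, 0, 0],
])

```text
time_s: 38.2
position: [0.5985, -0.1189, 0.1246]
tcp_rot: [[0.031, 0.938, 0.344], [1.0, -0.029, -0.011], [-0.001, 0.344, -0.939]]
force: [-1.2, 2.2, 5.1]
opening: 0.147
```

Both contacts are made; release and withdraw along the handset, then go well clear for the final check.

Call:
play_rows([
  [0.9, 0, 0, 0.0005, 0, 0, 0],
  [0.8, 0, 0, 0, 0, 0, 0],
  [0.65, 0, 0, 0, 0, 0, 0],
  [0.6, 0, 0, 0, 0, 0, 0],
  [0.6, 0, 0, 0, 0, 0, 0],
])

```text
time_s: 38.83
position: [0.5976, -0.1187, 0.1237]
tcp_rot: [[0.031, 0.939, 0.341], [1.0, -0.029, -0.01], [0.0, 0.342, -0.94]]
force: [0.9, -0.3, -0.2]
opening: 0.381
```

Call:
play_rows([
  [0.6, -0.0035, 0, 0.0095, 0, 0, 0],
  [0.6, -0.007, 0, 0.019, 0, 0, 0],
  [0.6, -0.01, 0, 0.028, 0, 0, 0],
  [0.6, -0.01, 0, 0.05, 0, 0, 0],
  [0.6, -0.02, -0.03, 0.03, 0, 0, 0],
  [0.6, -0.04, -0.04, 0, 0, 0, 0],
  [0.6, -0.04, -0.04, 0, 0, 0, 0],
  [0.6, -0.04, -0.04, 0, 0, 0, 0],
  [0.6, 0, -0.05, 0, 0, 0, 0],
  [0.6, 0, -0.05, 0, 0, 0, 0],
  [0.6, 0, 0, 0, 0, 0, 0],
])

```text
time_s: 40.2
position: [0.4271, -0.3733, 0.2615]
tcp_rot: [[0.035, 0.939, 0.343], [0.999, -0.031, -0.016], [-0.004, 0.344, -0.939]]
force: [-0.5, 0.9, 0.1]
opening: 0.403
```

```bash
python3 - <<'E'
from h import *
t=bot.capture('top');c=bot.capture('scene');tubs(t)
g=lambda a:(255*(a/255.)**.75).astype(np.uint8)
cv2.imwrite('pics/f1.png',np.vstack([cv2.resize(g(c)[140:320,160:430],(720,300) if 0 else (450,300),interpolation=cv2.INTER_CUBIC),cv2.resize(g(t)[85:265,100:370],(450,300),interpolation=cv2.INTER_CUBIC)]))
E
```

```text
[245 186  17  17 221] [253.4 194.1] [ 0.4758 -0.0724  0.06  ] [ 0.4759 -0.0724  0.058 ]
[194 195  17  17 226] [201.9 203.2] [0.4399 0.1041 0.06  ] [0.44   0.1044 0.058 ]
[223 195  17  18 233] [230.9 203.3] [0.4419 0.0045 0.06  ] [0.442  0.0046 0.058 ]
[419 219  28  15 370] [432.5 225.8] [ 0.3802 -0.6996  0.06  ] [ 0.3802 -0.7006  0.058 ]
```

View pics/f1.png

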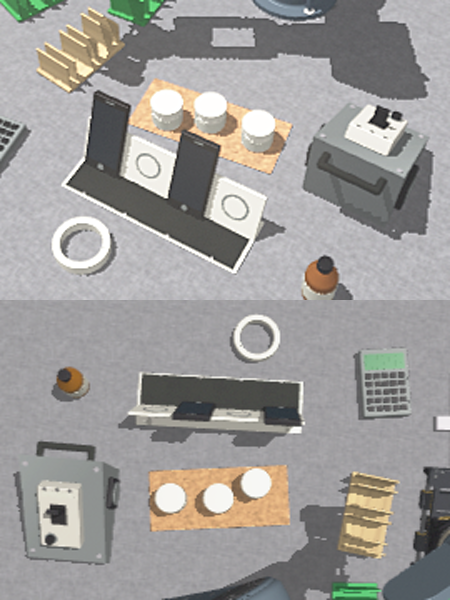

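Both handsets lean on rings one and three (110,135 and 195,170), screens out. The three tubs are on the mat, the sorter is empty, the lever is up and the bystanders have not moved. I hand in.

```bash
python3 -c "
from rig import bot
print(bot.hand_in(), bot.read_state()['time_s'])"
```

```text
the job is handed in; nothing more can be done
the job is handed in; nothing more can be done
```

The job is done and handed in at about 40 s of robot time.

- **Breaker:** I pressed the test button while both handsets were still in the sorter. The pictures showed the lever drop, and then stand latched up again after I lifted it. The press ran to the button's end stop and read about 46 N at the wrist for a moment. That was through the fingertips and below the 120 N wrist limit, but harder than needed.
- **Tubs:** All three stand upright on the mat. One was knocked about 35 mm during the run. It ended fully on the mat, about 8 mm from the edge, so I left it there.
- **Handsets:** Only two were present. They lean on spots 88 mm × 2 apart (−132 mm and +44 mm along the stand), screens out. I felt light contact on the ledge and the rest before each release.

In the last scene and top views everything was in place, the bystanders looked unmoved, and the arm was clear of everything. No check failed.

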